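# Gauge the routed pocket behind the engraver's sliding guard

### The arm

A 7-joint arm with a two-finger parallel gripper is mounted at the origin on the work surface. World frame = base frame: x ahead of the robot, y to its left, z up, the work surface at z = 0. Lengths are in m, angles in rad, forces in N, time in s.
With the tool pointing down it reaches from about 0.4 to 0.85 m from the base axis. Payload 4.5 kg.
Tool frame: the origin (TCP) lies midway between the tips of the shut fingers; the grasp point (between the pads) lies 19 mm behind it (ctrl.tcp_to_grasp is the distance from the TCP to the grasp point, in m); z points along the fingers, y is the direction in which the jaws open and shut (so a half turn about z gives the same grasp; the last joint's range is limited). The gripper opens to 88 mm and grips with 3 to 60 N. Pads are 18 mm wide; open, the fingers measure 123 mm over their backs; the gripper's body (75 mm by 187 mm) begins 45 mm behind the grasp point.
Start: joints at [1.206, 0.689, -0.195, 1.565, 0.157, 0.902, -0.215], TCP at [0.243, -0.576, 0.239] pointing down, gripper open.
Joint ranges: [-3.01, 3.01], [-0.46, 2.08], [-1.47, 1.51], [0.13, 2.56], [-1, 4.14], [0.04, 2.09], [-2.66, 2.66]. Speed limits (rad/s): [2.57, 2.57, 3.14, 3.14, 3.14, 3.14, 3.14].

### API

Orientations are given as a rotation vector (axis times angle).
In Python, from station import ctrl gives the robot as it stands.
- The arm moves only by the shell command python3 -m handwheel 'ROWS'. ROWS is text: rows parted by semicolons, each of 7 numbers parted by spaces: the turn, a rotation vector about the tool's x, y, z in degrees, then the shift along the tool's x, y, z in m, then the closure, from 0 (fully open) to 1 (shut). A call has 1 to 12 rows; each row is the pose to reach, as a shift and turn from the pose measured when the call began, along the tool's axes at that moment; what a row does not reach only later rows make up. A row lasts 1/8 s, in which the tool goes at most 62.5 mm and 10.7 degrees, less where a joint would pass 70% of its speed; a pose out of reach is approached as far as the arm can. A call with a gripper value outside its range is refused whole. The fingers move at their own pace and stop on an object; the grip force is fixed at half the most. Time passes only in rows, so rows that repeat a pose let the fingers close. It gives the time, the measured TCP pose, the force and the opening at its end, in the units of the state.
- ctrl.get_obs(): the state, without advancing time (a new reading comes with each control period).
- ctrl.snapshot(name): name is "scene" or "top"; returns (picture, depth): 420x560x3 uint8, blue, green, red; 420x560 float32, m along the optical axis (not along the pixel's ray), 0 where there is no reading.
- ctrl.camera_params(name): a dict with "fx", "fy", "cx", "cy" (pixels), "cam_to_world" (4x4, takes a point from camera to world coordinates). Camera axes: x right, y up, looking along -z (the intrinsics and any distortion apply to the point x, -y, -z); pixel columns grow to the right and rows downward; lengths in m; the calibration is good to about 2 mm. A picture is of the moment at which its call begins. camera_params takes no time and is no camera call.
- ctrl.sign_off(): hands the job in, once; it reports no verdict.
The state is a dict: "t": time; "joints": joint angles; "dq": joint speeds; "joint_efforts": joint torques, N m; "tool_pos": TCP position; "ee_rot": TCP orientation; "ft_force": force on the tool from outside, world axes, zero at the start; "torque": the same for the moment, N m; "finger_gap": opening from 0.0 (shut) to 1.0 (fully open).
Only numpy, scipy, OpenCV 4.12 (cv2) and the standard library are available. Lean on these libraries where they do the work, as an engineer would, in place of code of your own. Each camera call takes 0.05 s, during which the arm holds its last target. There are 200 camera calls.

### The job

The desktop engraver has finished routing the pocket in the wooden disc and its depth is to be gauged. Pull out the spring plunger on the machine's sloping guard and slide the cover all the way open, so that the pin snaps home again and holds it there; then stand the bridge depth gauge across the pocket with its lever still up, lower its rod until the tip rests on the pocket floor, and press the clamp lever down to lock the rod at that depth. Leave the gauge standing on the disc for me to read, and do not disturb the other things on the table.

Things in the scene. Friction and masses are not known exactly. Their poses are not given: they have to be found in the camera images.
- machine: Desktop engraving machine, 480 x 430 mm, 430 high. Origin: middle of its underside. x points from its front (robot side) to its back, y along its length, z up. Its front half is roofed by a guard sloping up to the back at 30 degrees; the right half (-y) of the guard is the sliding cover. A gantry beam runs along y above the guard's upper edge: front face at x = 32 mm, underside 305 mm up.
- knob_grip (a point): Centre of the black knob of the spring plunger, near the cover's upper edge: 36 mm across, 29 mm long (15 mm below, 14 above this point), 37 mm out from the cover's face. z: the knob's axis, out of the guard, 30 degrees from vertical, leaning to the robot; y: the way the cover slides open; x: up the slope. The beam is 16 mm further back and 84 mm higher: come along the axis, not straight down.
- plunger (a joint): How far the knob is pulled out along its axis, m: 0 = pin home, 0.012 = its stop. A spring pulls it back (7 N at 0, 12 N at 0.012); it does not stay out. From 0.009 the pin is clear of its hole. A steel hex nut, 30 mm across and 12 mm high, is at its foot. Let go, the pin snaps into the hole under it: there is one for cover shut and one for cover fully open.
- cover (a joint): How far the clear cover (aluminium frame, 170 mm wide, 232 mm up the slope) is slid open, m: 0 = shut, 0.150 = fully open at its stop, over the second hole. It slides level along the machine, +y of knob_grip, with 1.5 N of drag; the pin in a hole blocks it. The knob is at the middle of its width and moves with it.
- pocket_floor (a point): Centre of the floor of the round pocket in the wooden disc on the bed under the cover: 62 mm across, 16 mm deep. Disc 148 mm across, 24 mm thick, top face level, held by a clamp 17 mm high at its left and right edges. z up; x about the machine's x. With the cover open it is free from above: 70 mm to the front, 75 to the back, 60 to either side of this point.
- rod_grip (a point): Centre of the dark round knob on top of the depth gauge's rod, the place to hold the gauge: 28 mm across, 32 mm long (16 mm each way). The rod (10 mm thick) ends 114 mm below this point. z up the rod; x along the foot. The gauge weighs about 0.55 kg, its rod 0.10 kg: lifted by this knob the body sinks to the rod's stop (joint rod -0.020).
- rod_tip (a point): Lower end of the gauge's rod, on its axis.
- rod (a joint): How far the rod's tip stands out below the underside of the gauge's foot, m: -0.020 (drawn up to its stop) to 0.040. It starts drawn up. Unclamped, the slide has 2.2 N of drag, so the rod stays where it is left; with the lever down it is held fast.
- gauge_foot (a point): Centre of the underside of the steel bridge depth gauge: foot 130 mm long (x), 28 mm wide (y), 14 mm thick; on it a block 36 x 26 mm up to 54 mm above the underside, with the rod through its middle. z up. The clamp lever is over the -x end. It starts standing on the table to the right of the machine.
- lever_pad (a point): Middle of the pad at the end of the gauge's clamp lever; pad 26 mm long, 20 wide, 8 thick, 67 mm from the pivot. The pivot runs along y of gauge_foot, 24 mm from the rod's axis towards -x, 44 mm above the underside. Raised, the lever slopes up and outwards at 40 degrees; clamped, it lies level over and 40 mm past the -x end of the foot.
- lever (a joint): Clamp lever, rad: 0 = raised (slide free; it starts between 0 and 0.1), 0.70 = pressed down level to its stop (slide clamped). It needs 0.15 to 0.2 N m, some 3 to 4 N straight down on the pad, and stays where it is left.
- jar: Bystander: glass jar with three brushes, 76 mm wide, 200 mm tall with the brushes; origin at the middle of its underside
- caliper: Bystander: slide caliper lying flat, 200 mm long, 13 mm high; origin at the middle of its underside
- spanner: Bystander: open-ended spanner lying flat, 170 mm long; origin at the middle of its underside
- tumbler: Bystander: dark drinking tumbler with a handle, 92 mm across, 205 mm tall; origin at the middle of its underside
- ink_pad: Bystander: black ink pad, 95 x 70 x 20 mm; origin at the middle of its underside

How it is judged:
On the way, in this order (a step that is already met when the one before it is completed fails the run):
1. the plunger is pulled out while the cover is still shut (value of joint plunger above 0.008 m and value of joint cover below 0.02 m), for 0.05 s.
2. the cover is fully open and the pin has snapped home in the open hole (value of joint cover above 0.144 m and value of joint plunger below 0.003 m), for 0.2 s.
3. the gauge stands flat across the pocket, lever still up, with the rod's tip on the pocket floor (z of rod_tip in the frame of pocket_floor below 0.0025 m and horizontal distance between rod_tip and pocket_floor below 0.028 m and z of gauge_foot in the frame of pocket_floor below 0.0185 m and angle between gauge_foot's own z axis and vertical below 0.06 rad and value of joint lever below 0.3 rad), for 0.2 s.
4. the lever is pressed down with the tip still on the floor (z of rod_tip in the frame of pocket_floor below 0.0025 m and horizontal distance between rod_tip and pocket_floor below 0.028 m and z of gauge_foot in the frame of pocket_floor below 0.0185 m and angle between gauge_foot's own z axis and vertical below 0.06 rad and value of joint lever above 0.62 rad), for 0.2 s.
At the end, for the whole second after the job is handed in: The cover is open (over 144 mm of its 150) with the plunger's pin home (within 3 mm); the gauge stands upright (within 0.06 rad) with its foot on the disc and the rod's tip on the pocket floor (each within 2.5 mm), and its lever is down (over 0.62 of 0.70 rad) (all of step 2 and all of step 4); the robot touches nothing.
It fails at once if a bystander (jar, caliper, spanner, tumbler or ink pad) is moved by more than 30 mm (distance of any of jar, caliper, spanner, tumbler, ink_pad from where it was at the start of the episode above 0.03 m).
It also fails if it takes over 69 s, if anything falls off the work surface, if the arm or the gripper's body presses on something with over 40 N, if the wrist force passes 120 N, or if a joint passes its speed limit or range.

## Working session

There is one attempt and no reset: what is moved stays moved. The work goes in short steps, Python scripts to look and compute and a shell command to move; the robot and the scene stay as the last step left them, time stands still between calls to the robot, and variables do not carry over. Pictures are saved under pics/ and viewed, about 8 in all and at most 12, crops included, and the job is handed in when it is done.

```bash
ls; mkdir -p pics; cat > h.py <<'E'
import numpy as np,cv2
from station import ctrl
from scipy.spatial.transform import Rotation as R
def snap(n):
    im,d=ctrl.snapshot(n); return im,d,ctrl.camera_params(n)
def cloud(d,p):
    v,u=np.mgrid[:d.shape[0],:d.shape[1]]
    P=np.stack([(u-p['cx'])/p['fx']*d,-(v-p['cy'])/p['fy']*d,-d],-1)
    T=np.array(p['cam_to_world']); return P@T[:3,:3].T+T[:3,3]
E
python3 - <<'E'
from h import *
for n in('scene','top'):
    im,d,p=snap(n); cv2.imwrite(f'pics/{n}0.png',im); np.savez(f'{n}0.npz',im=im,d=d,W=cloud(d,p)); print(n,{k:np.round(v,3) if k!='x' else v for k,v in p.items()}, (d>0).mean())
print(ctrl.get_obs(),ctrl.tcp_to_grasp)
E
```

```text
pics
scene {'fx': np.float64(455.33), 'fy': np.float64(455.33), 'cx': np.float64(280.959), 'cy': np.float64(210.323), 'cam_to_world': array([[ 0.794, -0.535,  0.289,  0.793],
       [ 0.608,  0.694, -0.384, -0.511],
       [ 0.005,  0.481,  0.877,  1.196],
       [ 0.   ,  0.   ,  0.   ,  1.   ]])} 0.9961054421768708
top {'fx': np.float64(428.13), 'fy': np.float64(428.13), 'cx': np.float64(277.296), 'cy': np.float64(209.315), 'cam_to_world': array([[ 0.022,  0.992, -0.124,  0.306],
       [-1.   ,  0.022, -0.003, -0.08 ],
       [ 0.   ,  0.124,  0.992,  1.438],
       [ 0.   ,  0.   ,  0.   ,  1.   ]])} 0.9959438775510204
{'t': 0.1, 'joints': array([ 1.20579751,  0.68987958, -0.19452922,  1.56620726,  0.15733931,
        0.90250106, -0.21508338]), 'dq': array([-0.00198247, -0.00427756, -0.00033679, -0.00188365, -0.00094907,
       -0.00059889,  0.00051562]), 'joint_efforts': array([-2.56013402e-03, -5.28494096e+01, -1.27156980e+00, -1.53836578e+01,
       -5.26266382e-02,  1.94705193e-03,  3.29180727e-05]), 'tool_pos': array([ 0.2424378 , -0.57546838,  0.23801202]), 'ee_rot': array([-3.07780328e+00, -6.22170144e-01,  7.15006407e-04]), 'ft_force': array([ 0.23214911, -0.1786101 , -0.25246621]), 'torque': array([-0.00157854, -0.04276677, -0.02048657]), 'finger_gap': 1.002637973202431} 0.0187
```

View pics/scene0.png

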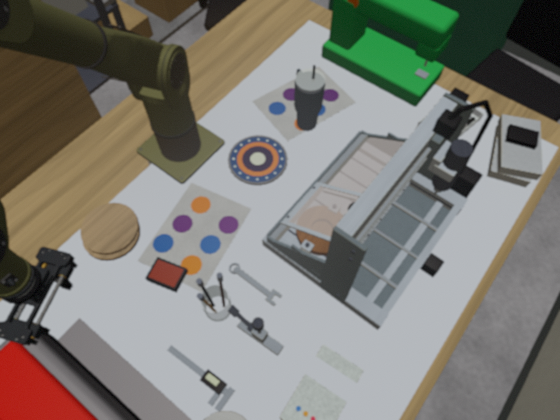

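View pics/top0.png

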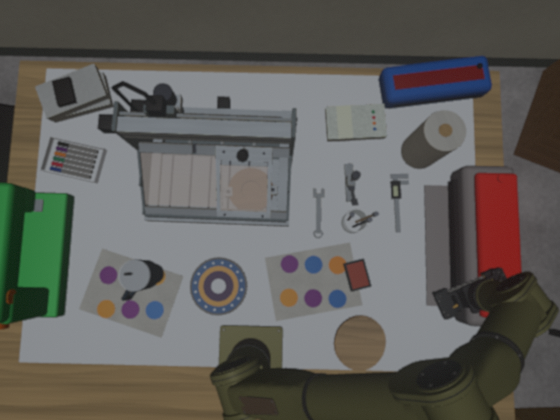

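The scene view shows the machine at right-centre. The gauge is at about (262,332), beside the jar (217,300), caliper (205,375) and spanner (255,283). The top view shows the cover's black knob at (243,155), the disc at (250,190) and the gauge at (352,183), with the jar just in front of the gauge at (355,220).

```bash
python3 - <<'E'
from h import *
for n,boxes in (('top',{'knob':(225,140,262,170),'gauge':(338,158,366,208)}),('scene',{'knob':(335,190,360,215),'gauge':(225,300,290,358)})):
    z=np.load(n+'0.npz'); im,W=z['im'],z['W']
    for k,(a,b,c,e) in boxes.items():
        w=W[b:e,a:c]; m=im[b:e,a:c]
        dark=(m.max(-1)<70)
        print(n,k,'dark',dark.sum(),np.round(np.median(w[dark],0),3) if dark.any() else '')
    for nm,(a,b,c,e) in boxes.items():
        cv2.imwrite(f'pics/{n}_{nm}.png',cv2.resize(im[b-10:e+10,a-10:c+10],None,fx=6,fy=6,interpolation=cv2.INTER_CUBIC))
z=np.load('top0.npz');W=z['W'];im=z['im']
print('front edge pts',[(c,np.round(W[218,c],3)) for c in (150,200,250,285)])
for v in range(135,225,6): print(v,[tuple(np.round(W[v,c],3)) for c in (200,243,270)])
print('gauge grid')
for v in range(158,210,4): print(v,[(tuple(np.round(W[v,c],3))) for c in range(344,364,4)])
A=[cv2.imread(f'pics/{f}.png') for f in('top_knob','top_gauge','scene_gauge')]
h=max(a.shape[0] for a in A);cv2.imwrite('pics/c1.png',cv2.resize(np.hstack([cv2.copyMakeBorder(a,0,h-a.shape[0],0,0,cv2.BORDER_CONSTANT) for a in A]),(800,420)))
E
```

```text
top knob dark 192 [0.624 0.026 0.239]
top gauge dark 107 [ 0.561 -0.316  0.092]
scene knob dark 0 
scene gauge dark 39 [ 0.587 -0.328  0.135]
front edge pts [(150, array([0.442, 0.337, 0.052])), (200, array([0.443, 0.169, 0.082])), (250, array([0.446, 0.01 , 0.084])), (285, array([ 0.449, -0.101,  0.077]))]
135 [(np.float64(0.633), np.float64(0.129), np.float64(0.354)), (np.float64(0.631), np.float64(0.016), np.float64(0.367)), (np.float64(0.632), np.float64(-0.054), np.float64(0.369))]
141 [(np.float64(0.713), np.float64(0.193), np.float64(0.018)), (np.float64(0.63), np.float64(0.02), np.float64(0.318)), (np.float64(0.629), np.float64(-0.053), np.float64(0.325))]
147 [(np.float64(0.646), np.float64(0.16), np.float64(0.187)), (np.float64(0.647), np.float64(0.03), np.float64(0.195)), (np.float64(0.653), np.float64(-0.05), np.float64(0.179))]
153 [(np.float64(0.629), np.float64(0.16), np.float64(0.181)), (np.float64(0.618), np.float64(0.026), np.float64(0.235)), (np.float64(0.632), np.float64(-0.051), np.float64(0.187))]
159 [(np.float64(0.616), np.float64(0.163), np.float64(0.16)), (n
[... 5206 characters left out ...]
t64(-0.342), np.float64(0.0)), (np.float64(0.531), np.float64(-0.356), np.float64(0.003))]
202 [(np.float64(0.517), np.float64(-0.302), np.float64(-0.002)), (np.float64(0.516), np.float64(-0.315), np.float64(0.003)), (np.float64(0.504), np.float64(-0.313), np.float64(0.09)), (np.float64(0.504), np.float64(-0.326), np.float64(0.088)), (np.float64(0.518), np.float64(-0.357), np.float64(-0.003))]
206 [(np.float64(0.502), np.float64(-0.302), np.float64(0.002)), (np.float64(0.502), np.float64(-0.315), np.float64(0.005)), (np.float64(0.503), np.float64(-0.328), np.float64(0.005)), (np.float64(0.503), np.float64(-0.342), np.float64(0.0)), (np.float64(0.505), np.float64(-0.357), np.float64(-0.006))]
```

View pics/c1.png

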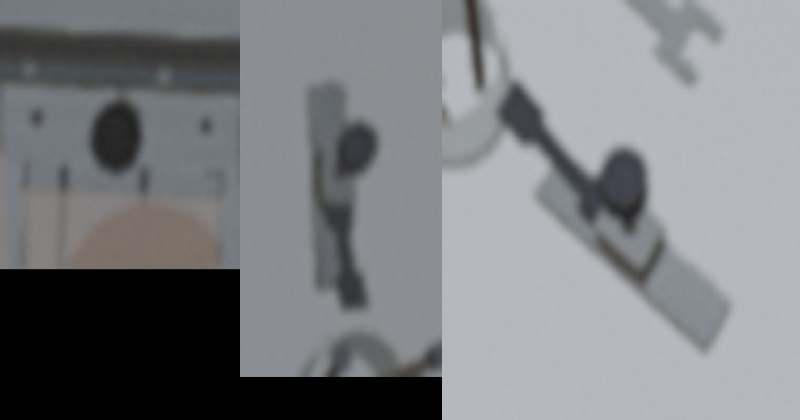

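The crops show the black knob on the cover, and the gauge with its foot nearly along world x. The gauge's lever points towards the robot and its rod knob sits at the middle of the foot. Next I'll compute poses.

```bash
cat >> h.py <<'E'
def frame(z,y):
    z=np.array(z,float);z/=np.linalg.norm(z);y=np.array(y,float);y-=z*(y@z);y/=np.linalg.norm(y)
    return np.stack([np.cross(y,z),y,z],1)
def goto(g,Rt,off=0.0,label=''):
    """rows needed so the grasp point sits at g (off = metres back along tool z); jaw half-turn ambiguity: nearest"""
    o=ctrl.get_obs(); R0=R.from_rotvec(o['ee_rot']); 
    C=[Rt,Rt@np.diag([-1,-1,1])]
    r=min(((R0.inv()*R.from_matrix(c)) for c in C),key=lambda q:q.magnitude())
    z=Rt[:,2]; t=np.array(g)+z*(ctrl.tcp_to_grasp-off)
    s=R0.inv().apply(t-o['tool_pos'])
    print(label,'turn',np.round(np.degrees(r.as_rotvec()),1),'mag',round(np.degrees(r.magnitude()),1),'shift',np.round(s,4),'| tcp',np.round(o['tool_pos'],4),'f',np.round(o['ft_force'],1),'gap',round(o['finger_gap'],3),'t',round(o['t'],2))
def ray(p,u,v):
    T=np.array(p['cam_to_world']); d=np.array([(u-p['cx'])/p['fx'],-(v-p['cy'])/p['fy'],-1.]); return T[:3,3],T[:3,:3]@d
def hit(p,u,v,n,c):
    o,d=ray(p,u,v); return o+d*(c-n@o)/(n@d)
E
python3 - <<'E'
from h import *
z=np.load('top0.npz');W=z['W'];im=z['im'];p=ctrl.camera_params('top')
# guard plane with slope fixed 30deg & yaw
# yaw from beam's front upper edge & front wall
pts=np.array([W[219,c] for c in range(150,286,5)]); k=np.polyfit(pts[:,1],pts[:,0],1);
b=np.array([np.median(W[132:137,c],0) for c in range(150,290,5)]); k2=np.polyfit(b[:,1],b[:,0],1); print('yaw slopes',k,k2)
yaw=-np.arctan((k[0]+k2[0])/2); 
Y=np.array([-np.sin(yaw),np.cos(yaw),0]);X=np.array([np.cos(yaw),np.sin(yaw),0]); n=-.5*X+np.array([0,0,.866])
w=W[171:212,268:274].reshape(-1,3); c=w@n; print('yaw',yaw,'plane c',np.percentile(c,[10,50,90]), np.polyfit(w@X,w[:,2],1))
w=W[150:158,255:280].reshape(-1,3); print('top strip',np.percentile(w@n,[10,50,90]))
c0=np.median(w@n)
m=((im.max(-1)<75)).astype(np.uint8); m2=np.zeros_like(m); m2[146:166,230:258]=m[146:166,230:258]
cn,_=cv2.findContours(m2,0,2); c=max(cn,key=cv2.contourArea); print(cv2.contourArea(c),cv2.fitEllipse(c),cv2.boundingRect(c))
(u,v),_,_=cv2.fitEllipse(c); kd=W[m2>0]; print('knob depth n-offset',np.percentile(kd@n-c0,[10,50,80,95]))
g=hit(p,u,v,n,c0+.048); g=g-n*.011; print('knob_grip',g)
# gauge
w=W[165:210,338:366].reshape(-1,3)
f=w[(w[:,2]>.010)&(w[:,2]<.020)]; print('foot',f.mean(0)); q=cv2.minAreaRect((f[:,:2]*1000).astype(np.float32)); print(q)
kt=w[w[:,2]>.125]; print('knobtop',len(kt),kt.mean(0), np.median(kt,0))
zs=np.load('scene0.npz');w=zs['W'][300:358,225:290].reshape(-1,3); f=w[(w[:,2]>.010)&(w[:,2]<.020)&(w[:,1]<-.28)&(w[:,0]>.48)]; print('scene foot',f.mean(0),cv2.minAreaRect((f[:,:2]*1000).astype(np.float32))); kt=w[w[:,2]>.135];print(len(kt),kt.mean(0))
goto(g,frame(-n,Y),0.08,'approach'); 
E
```

```text
yaw slopes [-0.01298508  0.44354865] [-0.00890467  0.63529551]
yaw 0.010944438488339005 plane c [-0.25449837 -0.15507497 -0.14929659] [ 0.20643807 -0.01578335]
top strip [-0.15945062 -0.15305608 -0.14882906]
97.0 ((242.2555389404297, 154.65359497070312), (10.648407936096191, 12.533062934875488), 14.87639045715332) (237, 149, 11, 13)
knob depth n-offset [0.04118847 0.04977737 0.05274326 0.05542747]
knob_grip [0.61913061 0.02793667 0.22360743]
foot [ 0.5859781  -0.31353755  0.01439859]
((581.1834106445312, -333.5583190917969), (124.75462341308594, 59.861637115478516), 3.0318329334259033)
knobtop 77 [ 0.55220525 -0.29173187  0.27526429] [ 0.57970145 -0.31408194  0.14153031]
scene foot [ 0.59600736 -0.3207064   0.01359387] ((563.3360595703125, -320.0966796875), (166.0103302001953, 28.113616943359375), 3.0388638973236084)
130 [ 0.61305837 -0.34706126  0.29480584]
approach turn [-5.9 29.6 21.7] mag 37.2 shift [ 0.5531 -0.4214 -0.0381] | tcp [ 0.2424 -0.5755  0.238 ] f [ 0.2 -0.2 -0.3] gap 1.003 t 0.1
```

```bash
python3 -m handwheel '0 0 0 0.02 -0.015 -0.05 0; -0.6 3 2.2 0.05 -0.04 -0.1 0; -1.2 6 4.4 0.1 -0.08 -0.13 0; -1.8 9 6.6 0.145 -0.11 -0.14 0; -2.4 12 8.8 0.19 -0.145 -0.14 0; -3 15 11 0.235 -0.18 -0.14 0; -3.6 18 13.2 0.28 -0.215 -0.14 0; -4.2 21 15.4 0.325 -0.25 -0.14 0; -4.8 24 17.6 0.37 -0.285 -0.14 0; -5.4 27 19.8 0.415 -0.32 -0.13 0; -5.9 29.6 21.7 0.46 -0.35 -0.11 0; -5.9 29.6 21.7 0.50 -0.38 -0.09 0'
python3 - <<'E'
from h import *
yaw=.011;Y=np.array([-np.sin(yaw),np.cos(yaw),0]);X=np.array([np.cos(yaw),np.sin(yaw),0]);n=-.5*X+np.array([0,0,.866])
g=[.619,.028,.2236]
goto(g,frame(-n,Y),.08,'app')
E
```

```text
t: 1.6
tool_pos: [0.5522, -0.0367, 0.3303]
ee_rot: [-3.033, -0.015, -0.809]
ft_force: [1.4, -1.1, -1.7]
finger_gap: 1.005
app turn [ 0.   0.1 -0.1] mag 0.2 shift [ 0.0052 -0.064   0.0648] | tcp [ 0.5522 -0.0367  0.3303] f [ 1.4 -1.1 -1.7] gap 1.005 t 1.6
```

```bash
python3 -m handwheel '0 0 0 0.003 -0.032 0.02 0; 0 0 0 0.005 -0.064 0.04 0; 0 0 0 0.005 -0.064 0.065 0; 0 0 0 0.005 -0.064 0.065 0; 0 0 0 0.005 -0.064 0.085 0; 0 0 0 0.005 -0.064 0.105 0; 0 0 0 0.005 -0.064 0.125 0; 0 0 0 0.005 -0.064 0.135 0; 0 0 0 0.005 -0.064 0.143 0; 0 0 0 0.005 -0.064 0.143 0; 0 0 0 0.005 -0.064 0.143 0'
python3 - <<'E'
from h import *
yaw=.011;Y=np.array([-np.sin(yaw),np.cos(yaw),0]);X=np.array([np.cos(yaw),np.sin(yaw),0]);n=-.5*X+np.array([0,0,.866])
goto([.619,.028,.2236],frame(-n,Y),0,'app')
a,_,_=snap('scene');b,_,_=snap('top')
cv2.imwrite('pics/k1.png',np.hstack([cv2.resize(a[140:280,270:420],None,fx=2.6,fy=2.6),cv2.resize(b[100:240,170:320],None,fx=2.6,fy=2.6)]))
E
```

```text
t: 2.98
tool_pos: [0.6344, 0.0273, 0.2227]
ee_rot: [-3.051, -0.009, -0.747]
ft_force: [-5.4, -0.4, -7.3]
finger_gap: 0.999
app turn [ 0.2  2.5 -0.2] mag 2.5 shift [-0.0124 -0.0008  0.0108] | tcp [0.6344 0.0273 0.2227] f [-5.4 -0.4 -7.3] gap 0.999 t 2.98
```

View pics/k1.png

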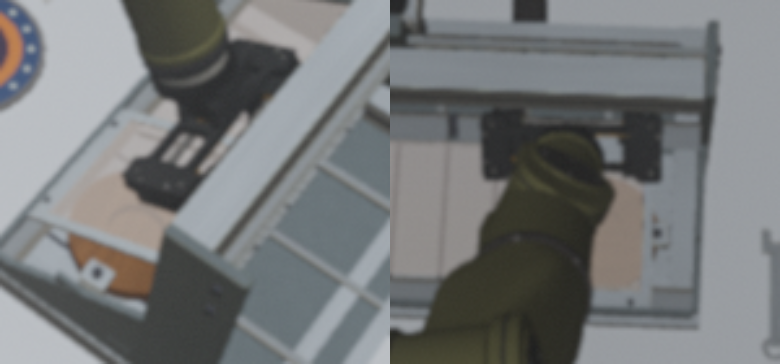

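The views show the gripper astride the knob, under or close to the beam. The tool sits 12 mm up-slope of its target and 11 mm short. I'll check the joints for a limit.

```bash
python3 - <<'E'
from h import *
o=ctrl.get_obs();print(np.round(o['joints'],3),np.round(o['dq'],3),np.round(o['torque'],2),np.round(o['ft_force'],1),np.round(o['tool_pos'],4))
print(np.round(R.from_rotvec(o['ee_rot']).as_matrix(),3))
E
```

```text
[-0.184  0.596  0.053  2.045  0.952  0.045 -2.655] [ 0.001 -0.     0.001 -0.    -0.     0.     0.001] [ 0.51  1.7  -0.51] [-5.2 -1.  -7.1] [0.6344 0.0273 0.2228]
[[ 0.887  0.005  0.462]
 [ 0.005 -1.     0.001]
 [ 0.462  0.001 -0.887]]
```

Joint 6 is at its lower limit and joint 7 at -2.66. A half turn about the tool axis gives the same grasp and frees the wrist, so I'll back off along the axis and make that turn.

```bash
python3 -m handwheel '0 0 0 -0.005 0 -0.05 0; 0 0 0 -0.01 0 -0.1 0; 0 0 5 -0.012 0 -0.13 0; 0 0 15 -0.012 0 -0.13 0; 0 0 25 -0.012 0 -0.13 0; 0 0 35 -0.012 0 -0.13 0; 0 0 45 -0.012 0 -0.13 0; 0 0 55 -0.012 0 -0.13 0; 0 0 65 -0.012 0 -0.13 0; 0 0 75 -0.012 0 -0.13 0; 0 0 85 -0.012 0 -0.13 0; 0 0 95 -0.012 0 -0.13 0'
python3 - <<'E'
from h import *
yaw=.011;Y=np.array([-np.sin(yaw),np.cos(yaw),0]);X=np.array([np.cos(yaw),np.sin(yaw),0]);n=-.5*X+np.array([0,0,.866])
goto([.619,.028,.2236],frame(-n,Y),.12,'app'); print(np.round(ctrl.get_obs()['joints'],3))
E
```

```text
t: 4.58
tool_pos: [0.564, 0.0274, 0.3333]
ee_rot: [-1.857, 2.027, -0.454]
ft_force: [-0.2, -0.2, 0.0]
finger_gap: 0.999
app turn [ 1.6 -2.1 84.4] mag 84.4 shift [0.0005 0.0063 0.0214] | tcp [0.564  0.0274 0.3333] f [-0.2 -0.2  0. ] gap 0.999 t 4.58
[-0.621  0.388  0.643  2.105 -0.726  0.301 -2.647]
```

```bash
python3 -m handwheel '0 0 -10 0 0 0 0; 0 0 -20 0 0 0 0; 0 0 -30 0 0 0 0; 0 0 -40 0 0 0 0; 0 0 -50 0 0 0 0; 0 0 -60 0 0 0 0; 0 0 -70 0 0 0 0; 0 0 -80 0 0 0 0; 0 0 -90 0 0 0 0; 0 0 -100 0 0 0 0; 0 0 -110 0 0 0 0; 0 0 -120 0 0 0 0'
python3 - <<'E'
from h import *
print(np.round(ctrl.get_obs()['joints'],3))
E
python3 -m handwheel '0 0 -10 0 0 0 0; 0 0 -20 0 0 0 0; 0 0 -30 0 0 0 0; 0 0 -40 0 0 0 0; 0 0 -50 0 0 0 0; 0 0 -60 0 0 0 0; 0 0 -70 0 0 0 0; 0 0 -80 0 0 0 0; 0 0 -90 0 0 0 0; 0 0 -100 0 0 0 0; 0 0 -110 0 0 0 0; 0 0 -120 0 0 0 0'
python3 - <<'E'
from h import *
yaw=.011;Y=np.array([-np.sin(yaw),np.cos(yaw),0]);X=np.array([np.cos(yaw),np.sin(yaw),0]);n=-.5*X+np.array([0,0,.866])
goto([.619,.028,.2236],frame(-n,Y),.12,'app'); print(np.round(ctrl.get_obs()['joints'],3))
E
```

```text
t: 6.08
tool_pos: [0.5643, 0.0276, 0.3339]
ee_rot: [2.884, 0.646, 0.712]
ft_force: [0.9, -0.6, -0.2]
finger_gap: 0.998
[-0.279  0.331  0.141  2.09   0.097  0.245 -1.374]
t: 7.58
tool_pos: [0.5645, 0.0277, 0.3345]
ee_rot: [0.792, 2.553, 0.2]
ft_force: [0.6, -1.0, -0.3]
finger_gap: 1.0
app turn [ -0.8  -2.1 -35.1] mag 35.1 shift [ 0.0059 -0.0044  0.0223] | tcp [0.5645 0.0277 0.3345] f [ 0.6 -1.  -0.3] gap 1.0 t 7.58
[ 0.131  0.348 -0.421  2.072  0.758  0.361  0.071]
```

```bash
python3 -m handwheel '0 0 -9 0.006 -0.0045 0 0; 0 -1 -18 0.006 -0.0045 0 0; -0.8 -2.1 -27 0.006 -0.0045 0.01 0; -0.8 -2.1 -35 0.006 -0.0045 0.022 0; -0.8 -2.1 -35 0.006 -0.0045 0.05 0; -0.8 -2.1 -35 0.006 -0.0045 0.08 0; -0.8 -2.1 -35 0.006 -0.0045 0.10 0; -0.8 -2.1 -35 0.006 -0.0045 0.10 0'
python3 - <<'E'
from h import *
yaw=.011;Y=np.array([-np.sin(yaw),np.cos(yaw),0]);X=np.array([np.cos(yaw),np.sin(yaw),0]);n=-.5*X+np.array([0,0,.866])
goto([.619,.028,.2236],frame(-n,Y),.0,'app'); print(np.round(ctrl.get_obs()['joints'],3))
E
```

```text
t: 8.57
tool_pos: [0.6044, 0.0279, 0.2414]
ee_rot: [-0.013, 2.62, 0.005]
ft_force: [-0.5, -0.3, -0.1]
finger_gap: 1.005
app turn [ 0.  -0.1 -0.1] mag 0.2 shift [-0.0038 -0.0001  0.0414] | tcp [0.6044 0.0279 0.2414] f [-0.5 -0.3 -0.1] gap 1.005 t 8.57
[-0.007  0.537 -0.235  2.137  1.774  0.206 -0.322]
```

```bash
python3 -m handwheel '0 0 0 -0.004 0 0.01 0; 0 0 0 -0.004 0 0.02 0; 0 0 0 -0.004 0 0.03 0; 0 0 0 -0.004 0 0.039 0; 0 0 0 -0.004 0 0.039 0; 0 0 0 -0.004 0 0.039 0.5; 0 0 0 -0.004 0 0.039 1; 0 0 0 -0.004 0 0.039 1; 0 0 0 -0.004 0 0.039 1; 0 0 0 -0.004 0 0.039 1; 0 0 0 -0.004 0 0.039 1'
python3 - <<'E'
from h import *
yaw=.011;Y=np.array([-np.sin(yaw),np.cos(yaw),0]);X=np.array([np.cos(yaw),np.sin(yaw),0]);n=-.5*X+np.array([0,0,.866])
goto([.619,.028,.2236],frame(-n,Y),.0,'app'); print(np.round(ctrl.get_obs()['joints'],3))
E
```

```text
t: 9.95
tool_pos: [0.6273, 0.0286, 0.2097]
ee_rot: [-0.014, 2.62, 0.006]
ft_force: [0.0, 0.5, 0.8]
finger_gap: 0.393
app turn [ 0.1 -0.1 -0. ] mag 0.2 shift [ 0.0002 -0.0005  0.0025] | tcp [0.6273 0.0286 0.2097] f [0.  0.5 0.8] gap 0.393 t 9.95
[ 0.052  0.625 -0.323  2.103  1.895  0.276 -0.419]
```

```bash
python3 -m handwheel '0 0 0 0 0 -0.004 1; 0 0 0 0 0 -0.008 1; 0 0 0 0 0 -0.012 1; 0 0 0 0 0 -0.013 1; 0 0 0 0 0 -0.013 1; 0 0 0 0 0 -0.013 1'
python3 - <<'E'
from h import *
yaw=.011;Y=np.array([-np.sin(yaw),np.cos(yaw),0]);X=np.array([np.cos(yaw),np.sin(yaw),0]);n=-.5*X+np.array([0,0,.866])
goto([.619,.028,.2236],frame(-n,Y),.0,'app'); print(n@ctrl.get_obs()['ft_force'])
E
```

```text
t: 10.7
tool_pos: [0.6212, 0.0286, 0.2202]
ee_rot: [-0.014, 2.621, 0.006]
ft_force: [7.2, 1.8, -12.0]
finger_gap: 0.389
app turn [ 0.1 -0.2 -0.1] mag 0.2 shift [ 0.0001 -0.0006  0.0147] | tcp [0.6212 0.0286 0.2202] f [  7.2   1.8 -12. ] gap 0.389 t 10.7
-14.003664427432991
```

```bash
python3 -m handwheel '0 0 0 0 0.008 0 1; 0 0 0 0 0.025 0 1; 0 0 0 0 0.043 0 1; 0 0 0 0 0.061 0 1; 0 0 0 0 0.079 0 1; 0 0 0 0 0.097 0 1; 0 0 0 0 0.115 0 1; 0 0 0 0 0.132 0 1; 0 0 0 0 0.145 0 1; 0 0 0 0 0.152 0 1; 0 0 0 0 0.152 0 1'
python3 - <<'E'
from h import *
yaw=.011;Y=np.array([-np.sin(yaw),np.cos(yaw),0]);X=np.array([np.cos(yaw),np.sin(yaw),0]);n=-.5*X+np.array([0,0,.866])
goto(np.array([.619,.0286,.2236])+.15*Y,frame(-n,Y),.0,'app'); print(n@ctrl.get_obs()['ft_force'],Y@ctrl.get_obs()['ft_force'])
E
```

```text
t: 12.08
tool_pos: [0.6233, 0.1786, 0.2203]
ee_rot: [-0.009, 2.618, 0.002]
ft_force: [20.7, 1.1, -19.0]
finger_gap: 0.392
app turn [-0.1  0.  -0.2] mag 0.2 shift [0.0035 0.     0.0128] | tcp [0.6233 0.1786 0.2203] f [ 20.7   1.1 -19. ] gap 0.392 t 12.07
-26.85128092615565 0.8449621098192632
```

```bash
python3 -m handwheel '0 0 0 -0.002 0.003 0 1; 0 0 0 -0.003 0.006 0 1; 0 0 0 -0.003 0.006 0 1'
python3 - <<'E'
from h import *
o=ctrl.get_obs();print(np.round(o['tool_pos'],4),np.round(o['ft_force'],1))
E
python3 -m handwheel '0 0 0 0 0 0.004 1; 0 0 0 0 0 0.008 1; 0 0 0 0 0 0.012 1; 0 0 0 0 0 0.012 1'
```

```text
t: 12.45
tool_pos: [0.6244, 0.1789, 0.2191]
ee_rot: [-0.003, 2.623, -0.011]
ft_force: [3.2, -6.3, -12.5]
finger_gap: 0.394
[0.6244 0.1789 0.2191] [  3.2  -6.3 -12.5]
t: 12.95
tool_pos: [0.6298, 0.1786, 0.2096]
ee_rot: [-0.003, 2.622, -0.012]
ft_force: [-2.5, -2.9, 3.4]
finger_gap: 0.391
```

```bash
python3 -m handwheel '0 0 0 0 0 0 0.5; 0 0 0 0 0 0 0; 0 0 0 0 0 0 0; 0 0 0 0 0 0 0; 0 0 0 0 0 -0.04 0; 0 0 0 0 0 -0.08 0; 0 0 0 0 0 -0.12 0; 0 0 0 0 0 -0.16 0; 0 0 0 -0.02 -0.06 -0.18 0; 0 0 0 0 -0.12 -0.19 0; 0 0 0 0 -0.18 -0.2 0;  0 0 0 0.02 -0.24 -0.2 0'
python3 - <<'E'
from h import *
for n in('scene','top'):
    im,d,p=snap(n); cv2.imwrite(f'pics/{n}2.png',im); np.savez(f'{n}2.npz',im=im,d=d,W=cloud(d,p))
a=cv2.imread('pics/scene2.png');b=cv2.imread('pics/top2.png')
cv2.imwrite('pics/k2.png',np.hstack([cv2.resize(a[120:300,250:450],None,fx=2,fy=2),cv2.resize(b[100:280,130:330],None,fx=2,fy=2)]))
print(np.round(ctrl.get_obs()['joints'],3))
E
```

```text
t: 14.45
tool_pos: [0.5148, -0.0586, 0.3774]
ee_rot: [-0.003, 2.618, -0.013]
ft_force: [1.5, -0.7, -0.6]
finger_gap: 0.998
[ 0.539  0.229 -0.614  2.139  0.52   0.338  1.073]
```

View pics/k2.png

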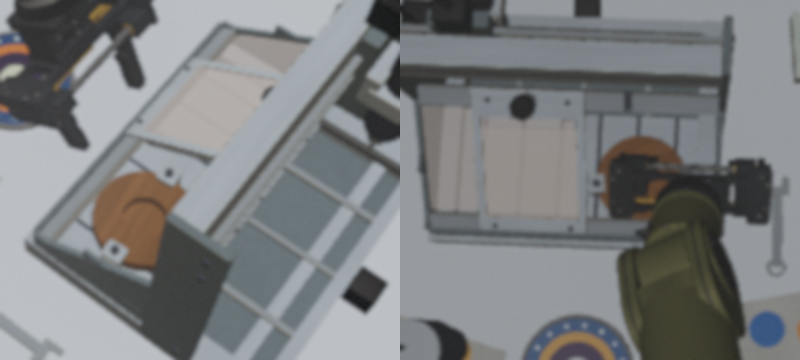

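The cover is open with the knob seated at its new place, at (522,105) in the right crop, and the disc is exposed. Next I'll triangulate the gauge knob and move above it.

```bash
python3 - <<'E'
from h import *
a=ctrl.camera_params('scene');b=ctrl.camera_params('top')
im=np.load('top0.npz')['im']; s=np.load('scene0.npz')['im']
def blob(im,box,th):
    x0,y0,x1,y1=box; m=(im[y0:y1,x0:x1].max(-1)<th).astype(np.uint8); m=cv2.morphologyEx(m,cv2.MORPH_OPEN,np.ones((5,5),np.uint8)); 
    n,l,st,c=cv2.connectedComponentsWithStats(m); k=1+np.argmax(st[1:,4]); print(st[k],c[k]+[x0,y0]); return c[k]+[x0,y0]
us=blob(s,(245,310,275,340),85); ut=blob(im,(345,165,366,190),85)
for us,ut in ((us,ut),((258.4,324.4),(355.8,175.5))):
    o1,d1=ray(a,*us);o2,d2=ray(b,*ut)
    t=np.linalg.lstsq(np.stack([d1,-d2],1),o2-o1,rcond=None)[0]; P,Q=o1+d1*t[0],o2+d2*t[1]; print('knob',P,Q, 'at z .134',hit(a,*us,np.array([0,0,1.]),.134),hit(b,*ut,np.array([0,0,1.]),.134))
W=np.load('scene0.npz')['W'];w=W[300:360,225:295].reshape(-1,3); w=w[(w[:,0]>.6)&(w[:,0]<.68)&(w[:,1]<-.28)&(w[:,2]>.009)&(w[:,2]<.02)]
print('foot far part',np.percentile(w,[2,50,98],axis=0))
k=np.polyfit(w[:,0],w[:,1],1);print('axis slope',k, 'y at .58',np.polyval(k,.58))
goto([.580,-.318,.134],frame([0,0,-1],[0,1,0]),.1,'gauge')
# old vs new pos of bystanders unaffected; check knob shift
E
```

```text
[  3   9  14  11 115] [255.66956522 324.62608696]
[ 6  7  8  8 59] [354.45762712 175.44067797]
knob [ 0.57848754 -0.32123194  0.1210811 ] [ 0.58337719 -0.31559727  0.12110137] at z .134 [ 0.58106415 -0.32351434  0.134     ] [ 0.58066215 -0.31328762  0.134     ]
knob [ 0.58397464 -0.3175322   0.12469186] [ 0.58252799 -0.31914799  0.12468194] at z .134 [ 0.58578967 -0.3192144   0.134     ] [ 0.5805673  -0.31744974  0.134     ]
foot far part [[ 0.60117401 -0.33049059  0.00943975]
 [ 0.62394641 -0.3174028   0.01326825]
 [ 0.64565257 -0.30344989  0.01850408]]
axis slope [ 0.04542575 -0.34556455] y at .58 -0.31921761425863543
gauge turn [-1.  29.4 -1. ] mag 29.5 shift [ 0.014  -0.246   0.1773] | tcp [ 0.5102 -0.0686  0.3736] f [0.3 0.2 0.3] gap 0.992 t 14.55
```

```bash
python3 -m handwheel '0 5 0 0.005 -0.05 0 0; 0 12 0 0.01 -0.1 0.02 0; 0 19 0 0.014 -0.15 0.05 0; -1 25 -1 0.014 -0.2 0.08 0; -1 29.4 -1 0.014 -0.246 0.11 0; -1 29.4 -1 0.014 -0.246 0.14 0; -1 29.4 -1 0.014 -0.246 0.177 0; -1 29.4 -1 0.014 -0.246 0.177 0; -1 29.4 -1 0.014 -0.246 0.177 0'
python3 - <<'E'
from h import *
goto([.582,-.318,.134],frame([0,0,-1],[-.045,1,0]),0,'gauge');print(np.round(ctrl.get_obs()['joints'],3))
im,d,p=snap('top'); np.savez('top3.npz',im=im,d=d,W=cloud(d,p)); cv2.imwrite('pics/top3.png',np.hstack([cv2.resize(im[120:240,130:400],None,fx=2.9,fy=2.9)]))
im,d,p=snap('scene'); np.savez('scene3.npz',im=im,d=d,W=cloud(d,p));
E
```

```text
t: 15.68
tool_pos: [0.5802, -0.3175, 0.2165]
ee_rot: [-0.002, 3.141, -0.0]
ft_force: [0.4, 0.0, 0.7]
finger_gap: 1.001
gauge turn [-0.   0.  -2.5] mag 2.5 shift [-0.0017 -0.0005  0.1012] | tcp [ 0.5802 -0.3175  0.2165] f [0.4 0.  0.7] gap 1.001 t 15.68
[ 0.729  0.815 -0.592  1.457  0.496  1.021  1.593]
```

View pics/top3.png

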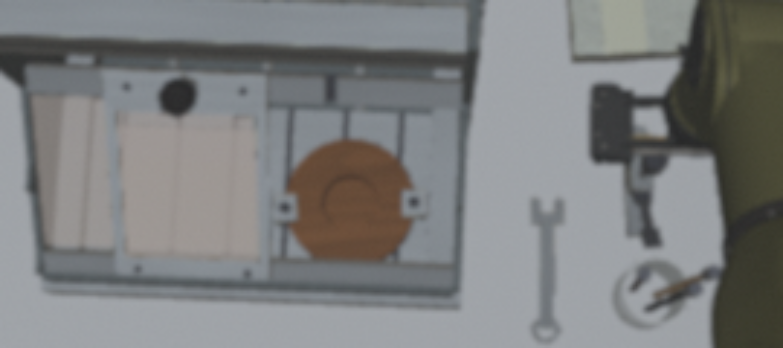

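The view shows the cover open with its knob at (178,96). The disc is centred near (350,202), with the pocket arc inside it and clamps at (287,207) and (413,202). Next I'll measure the disc and pocket.

```bash
python3 - <<'E'
from h import *
for n,box in (('top',(225,160,280,215)),('scene',(285,195,345,260))):
    z=np.load(n+'3.npz');im,W=z['im'],z['W'];p=ctrl.camera_params(n)
    x0,y0,x1,y1=box; c=im[y0:y1,x0:x1].astype(int); w=W[y0:y1,x0:x1]
    m=((c[...,2]-c[...,0])>40).astype(np.uint8); 
    nn,l,st,ce=cv2.connectedComponentsWithStats(m); k=1+np.argmax(st[1:,4]); mm=l==k; print(n,st[k])
    P=w[mm]; h,e=np.histogram(P[:,2],bins=np.arange(0,.09,.003)); print(list(zip(np.round(e[:-1],3),h)))
    zt=np.median(P[:,2]); Pt=P[abs(P[:,2]-zt)<.008]
    print('top z',zt,'ext',np.percentile(P,[.5,50,99.5],axis=0).round(3))
    cn,_=cv2.findContours(mm.astype(np.uint8),0,cv2.CHAIN_APPROX_NONE); q=max(cn,key=len)[:,0]+[x0,y0]
    T=np.array([hit(p,u+0.,v+0.,np.array([0,0,1.]),zt) for u,v in q])
    from scipy.optimize import least_squares
    f=lambda a:np.hypot(T[:,0]-a[0],T[:,1]-a[1])-.074
    s=least_squares(f,T[:,:2].mean(0),loss='soft_l1',f_scale=.002); print('disc centre',s.x, np.median(abs(s.fun)))
    f=lambda r:np.median(P[np.hypot(P[:,0]-s.x[0],P[:,1]-s.x[1])<r][:,2]); print('centre z',f(.02)); r=np.hypot(P[:,0]-s.x[0],P[:,1]-s.x[1]); print('ring z',np.median(P[(r>.045)&(r<.07)][:,2]))
z=np.load('top3.npz')['W']
print('rail front'); 
for v in range(200,228,2): print(v,np.round(z[v,250],3),np.round(z[v,262],3))
im=np.load('top3.npz')['im'];b=np.load('scene3.npz')['im']
cv2.imwrite('pics/d3.png',np.hstack([cv2.resize(im[160:220,220:285],(400,370),interpolation=2),cv2.resize(b[190:255,280:350],(400,370),interpolation=2)]))
E
```

```text
top [   5    9   41   40 1174]
[(np.float64(0.0), np.int64(0)), (np.float64(0.003), np.int64(0)), (np.float64(0.006), np.int64(0)), (np.float64(0.009), np.int64(0)), (np.float64(0.012), np.int64(0)), (np.float64(0.015), np.int64(0)), (np.float64(0.018), np.int64(0)), (np.float64(0.021), np.int64(0)), (np.float64(0.024), np.int64(0)), (np.float64(0.027), np.int64(0)), (np.float64(0.03), np.int64(0)), (np.float64(0.033), np.int64(6)), (np.float64(0.036), np.int64(27)), (np.float64(0.039), np.int64(72)), (np.float64(0.042), np.int64(93)), (np.float64(0.045), np.int64(41)), (np.float64(0.048), np.int64(10)), (np.float64(0.051), np.int64(76)), (np.float64(0.054), np.int64(259)), (np.float64(0.057), np.int64(329)), (np.float64(0.06), np.int64(219)), (np.float64(0.063), np.int64(34)), (np.float64(0.066), np.int64(2)), (np.float64(0.069), np.int64(0)), (np.float64(0.072), np.int64(0)), (np.float64(0.075), np.int64(0)), (np.float64(0.078), np.int64(0)), (np.float64(0.081), np.int64(0)), (np.float64(0.084), np.int64(0))]
top z 0.05701686334002143 ext [[ 0.458 -0.055  0.036]
 [ 0.543  0.013  0.
[... 1356 characters left out ...]
6708
ring z 0.05707765777852414
rail front
200 [0.507 0.013 0.062] [ 0.509 -0.026  0.057]
202 [0.501 0.013 0.056] [ 0.502 -0.026  0.055]
204 [0.494 0.013 0.061] [ 0.496 -0.026  0.055]
206 [0.488 0.013 0.061] [ 0.49  -0.026  0.053]
208 [0.481 0.013 0.057] [ 0.482 -0.026  0.056]
210 [0.472 0.011 0.082] [ 0.473 -0.027  0.077]
212 [0.465 0.01  0.088] [ 0.466 -0.028  0.083]
214 [0.459 0.01  0.082] [ 0.46  -0.028  0.081]
216 [0.453 0.01  0.078] [ 0.454 -0.028  0.079]
218 [0.446 0.01  0.083] [ 0.447 -0.028  0.087]
220 [0.44  0.01  0.084] [ 0.441 -0.028  0.078]
222 [0.436 0.012 0.05 ] [ 0.437 -0.028  0.057]
224 [0.43  0.011 0.051] [ 0.431 -0.027  0.048]
226 [0.427 0.015 0.002] [ 0.428 -0.026  0.001]
```

View pics/d3.png

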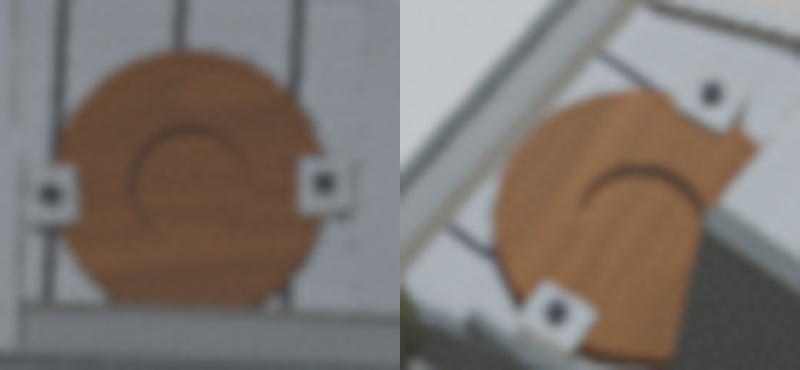

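The pocket floor is at z≈0.041 and the disc top at z≈0.057. The left view puts the pocket centre near pixel (251.2,190), about (0.539,0.009). Now I'll grasp the gauge knob and lift.

```bash
python3 -m handwheel '0 0 0 -0.002 -0.0005 0.03 0; 0 0 0 -0.002 -0.0005 0.06 0; 0 0 0 -0.002 -0.0005 0.085 0; 0 0 0 -0.002 -0.0005 0.1 0; 0 0 0 -0.002 -0.0005 0.1 0; 0 0 0 -0.002 -0.0005 0.1 0.5; 0 0 0 -0.002 -0.0005 0.1 1; 0 0 0 -0.002 -0.0005 0.1 1; 0 0 0 -0.002 -0.0005 0.1 1; 0 0 0 -0.002 -0.0005 0.1 1; 0 0 0 -0.002 -0.0005 0.1 1'
python3 - <<'E'
from h import *
o=ctrl.get_obs();print(np.round(o['tool_pos'],4),np.round(o['ft_force'],1))
z=np.load('top3.npz');W=z['W'];p=ctrl.camera_params('top')
print('pocket',hit(p,251.2,190,np.array([0,0,1.]),.057))
for n in('top','scene'):
    W=np.load(n+'3.npz')['W'].reshape(-1,3); q=W[(abs(W[:,0]-.54)<.04)&(abs(W[:,1]-.01)<.04)&(W[:,2]<.048)&(W[:,2]>.03)]; print(n,len(q),q.mean(0),np.percentile(q,[1,99],axis=0)[:,:2])
E
python3 -m handwheel '0 0 0 0 0 -0.02 1; 0 0 0 0 0 -0.05 1; 0 0 0 0 0 -0.09 1; 0 0 0 0 0 -0.13 1; 0 0 0 0 0 -0.16 1; 0 0 0 0 0 -0.16 1; 0 0 0 0 0 -0.16 1'
```

```text
t: 17.15
tool_pos: [0.5824, -0.3187, 0.1173]
ee_rot: [-0.001, 3.14, -0.002]
ft_force: [0.4, 0.6, -0.6]
finger_gap: 0.343
[ 0.5824 -0.3187  0.1173] [ 0.4  0.6 -0.6]
pocket [0.54089408 0.01053216 0.057     ]
top 257 [0.54393541 0.01383309 0.04222377] [[ 0.51633113 -0.01428954]
 [ 0.57292788  0.04196414]]
scene 312 [0.5385241  0.016628   0.04115188] [[ 0.51059255 -0.00998973]
 [ 0.56623485  0.04419682]]
t: 18.02
tool_pos: [0.5807, -0.3184, 0.2757]
ee_rot: [0.001, -3.14, 0.001]
ft_force: [-0.8, 0.7, -6.5]
finger_gap: 0.31
```

```bash
python3 -m handwheel '0 0 0 0 0.005 -0.03 1; 0 0 0 0.002 0.02 -0.06 1; 0 0 0 0.006 0.05 -0.065 1; 0 0 0 0.01 0.09 -0.065 1; 0 0 0 0.015 0.13 -0.065 1; 0 0 0 0.02 0.17 -0.065 1; 0 0 0 0.024 0.21 -0.065 1; 0 0 0 0.028 0.25 -0.065 1; 0 0 0 0.032 0.285 -0.065 1; 0 0 0 0.035 0.315 -0.065 1; 0 0 0 0.037 0.33 -0.065 1; 0 0 0 0.037 0.33 -0.065 1'
python3 - <<'E'
from h import *
o=ctrl.get_obs();print(np.round(o['tool_pos'],4),np.round(o['ft_force'],1),np.round(o['joints'],2))
for n in('scene','top'):
    im,d,p=snap(n); np.savez(f'{n}4.npz',im=im,d=d,W=cloud(d,p)); cv2.imwrite(f'pics/{n}4.png',im)
a=cv2.imread('pics/scene4.png');b=cv2.imread('pics/top4.png')
cv2.imwrite('pics/k4.png',np.hstack([cv2.resize(a[90:270,240:440],None,fx=2,fy=2),cv2.resize(b[100:280,130:330],None,fx=2,fy=2)]))
E
```

```text
t: 19.52
tool_pos: [0.543, 0.0121, 0.3399]
ee_rot: [0.004, -3.138, 0.001]
ft_force: [0.4, -1.2, -5.8]
finger_gap: 0.31
[0.543  0.0121 0.3399] [ 0.4 -1.2 -5.8] [ 0.3   0.53 -0.67  1.65  0.36  1.09  1.1 ]
```

View pics/k4.png

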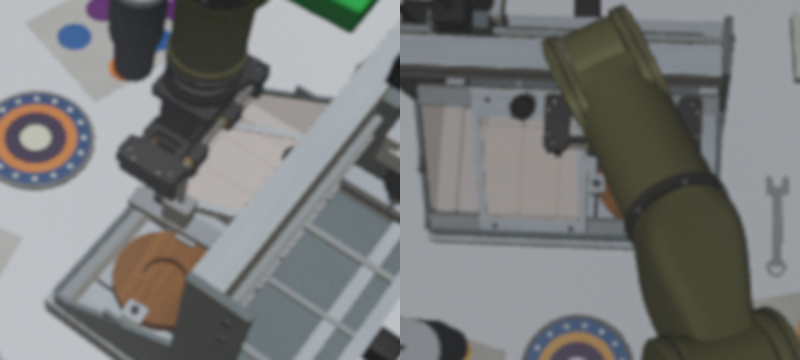

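The gauge hangs square beneath the gripper; in the left crop the foot runs from about (130,195) to (225,245). Next I'll measure the foot's ends relative to the tool.

```bash
python3 - <<'E'
from h import *
W=np.load('scene4.npz')['W'].reshape(-1,3)
q=W[(W[:,2]>.218)&(W[:,2]<.248)&(abs(W[:,1]-.012)<.035)&(W[:,0]>.44)&(W[:,0]<.64)]
print(len(q)); print(np.percentile(q,[1,5,50,95,99],axis=0).round(4))
f=q[abs(q[:,2]-np.median(q[:,2]))<.006]; print('x hist',np.histogram(f[:,0],bins=np.arange(.46,.64,.01))); print(cv2.minAreaRect((f[:,:2]*1000).astype(np.float32)))
goto([.544,.012,.191],frame([0,0,-1],[0,1,0]),0,'to landing')
E
```

```text
443
[[ 0.4808 -0.0059  0.2184]
 [ 0.4847 -0.0038  0.2203]
 [ 0.5494  0.004   0.2258]
 [ 0.5954  0.0232  0.2422]
 [ 0.599   0.0257  0.2459]]
x hist (array([ 0,  2, 44, 39, 34, 29, 12, 11, 10, 10, 41, 44, 45, 45,  0,  0,  0]), array([0.46, 0.47, 0.48, 0.49, 0.5 , 0.51, 0.52, 0.53, 0.54, 0.55, 0.56,
       0.57, 0.58, 0.59, 0.6 , 0.61, 0.62, 0.63]))
((539.462158203125, 10.335470199584961), (121.96793365478516, 30.20866584777832), 2.7663207054138184)
to landing turn [-0.1 -0.2 -0.1] mag 0.2 shift [-0.0009  0.0027  0.1677] | tcp [0.5435 0.0097 0.34  ] f [ 0.7 -0.6 -5.4] gap 0.303 t 19.62
```

```bash
python3 -m handwheel '0 0 0 -0.004 0.002 0.02 1; 0 0 0 -0.004 0.002 0.05 1; 0 0 0 -0.004 0.002 0.08 1; 0 0 0 -0.004 0.002 0.11 1; 0 0 0 -0.004 0.002 0.13 1; 0 0 0 -0.004 0.002 0.14 1; 0 0 0 -0.004 0.002 0.15 1; 0 0 0 -0.004 0.002 0.15 1'
python3 - <<'E'
from h import *
im,d,p=snap('scene'); W=cloud(d,p); np.savez('scene5.npz',im=im,d=d,W=W); W=W.reshape(-1,3)
o=ctrl.get_obs();print(np.round(o['tool_pos'],4),np.round(o['ft_force'],1),np.round(o['torque'],2))
zf=o['tool_pos'][2]+.0187-.134+.014; q=W[(abs(W[:,2]-zf)<.007)&(abs(W[:,1]-.012)<.035)&(W[:,0]>.44)&(W[:,0]<.64)]
print(zf,len(q),np.percentile(q,[1,50,99],axis=0).round(4)); print(cv2.minAreaRect((q[:,:2]*1000).astype(np.float32)))
cv2.imwrite('pics/k5.png',cv2.resize(im[150:270,270:410],None,fx=5,fy=5,interpolation=2))
E
```

```text
t: 20.62
tool_pos: [0.5472, 0.0108, 0.1897]
ee_rot: [-0.003, -3.138, 0.004]
ft_force: [-1.1, -0.9, -5.3]
finger_gap: 0.307
[0.5473 0.0111 0.1902] [-0.   0.6 -4.9] [ 0.07 -0.09 -0.04]
0.08890019930906477 86 [[ 0.4407 -0.0227  0.082 ]
 [ 0.4669 -0.0027  0.0846]
 [ 0.5652  0.0247  0.0946]]
((502.3583068847656, -0.2847442626953125), (48.47196578979492, 125.6653823852539), 87.30276489257812)
```

View pics/k5.png

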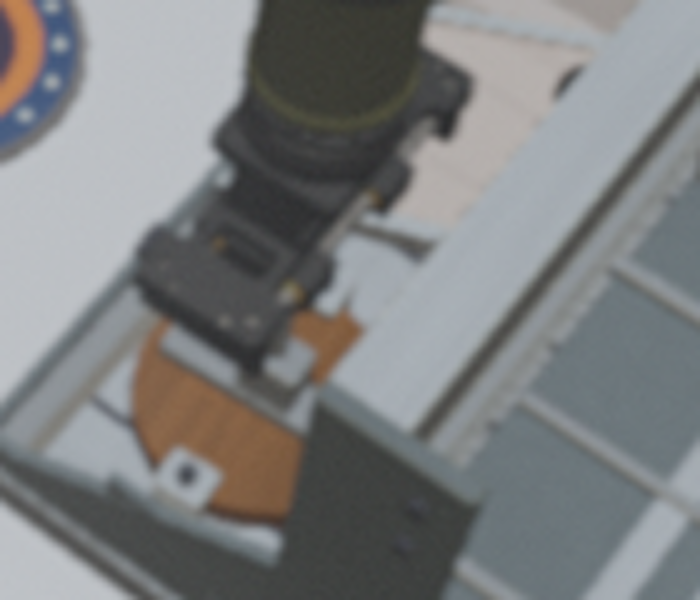

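The foot hangs inside the opening, its front end at (165,345) and clear of the front rail. I'll lower to land the foot.

```bash
python3 -m handwheel '0 0 0 0 0 0.006 1; 0 0 0 0 0 0.012 1; 0 0 0 0 0 0.017 1; 0 0 0 0 0 0.022 1; 0 0 0 0 0 0.022 1; 0 0 0 0 0 0.022 1'
python3 -m handwheel '0 0 0 0 0 0.006 1; 0 0 0 0 0 0.012 1; 0 0 0 0 0 0.018 1; 0 0 0 0 0 0.022 1; 0 0 0 0 0 0.022 1; 0 0 0 0 0 0.022 1'
```

```text
t: 21.42
tool_pos: [0.5466, 0.011, 0.1679]
ee_rot: [-0.002, -3.138, 0.004]
ft_force: [3.1, 0.5, -2.2]
finger_gap: 0.309
t: 22.18
tool_pos: [0.548, 0.0119, 0.1487]
ee_rot: [0.002, 3.141, -0.004]
ft_force: [-1.6, -0.2, 25.0]
finger_gap: 0.306
```

Force came up 10–12 mm before the expected floor, so I'll check numerically before pressing any further.

```bash
python3 - <<'E'
from h import *
o=ctrl.get_obs();print(np.round(o['tool_pos'],4),np.round(o['ft_force'],1),np.round(o['torque'],2),np.round(o['joints'],2), R.from_rotvec(o['ee_rot']).as_matrix()[:,2].round(3))
im,d,p=snap('scene'); W=cloud(d,p); np.savez('scene6.npz',im=im,d=d,W=W); W=W.reshape(-1,3)
q=W[(abs(W[:,1]-.012)<.04)&(W[:,0]>.44)&(W[:,0]<.64)]
for a in np.arange(.44,.63,.01):
    s=q[(q[:,0]>=a)&(q[:,0]<a+.01)&(abs(q[:,1]-.008)<.012)]; 
    if len(s): print(round(a,2),len(s),np.sort(s[:,2])[::max(1,len(s)//7)].round(3))
b,_,_=snap('top')
cv2.imwrite('pics/k6.png',np.hstack([cv2.resize(im[160:260,280:390],None,fx=5,fy=5,interpolation=2)]))
E
```

```text
[0.548  0.0119 0.1487] [-1.6 -0.2 25. ] [-0.01  0.21  0.07] [ 0.2   0.76 -0.52  1.87  0.59  0.66  0.89] [ 0.001 -0.002 -1.   ]
0.44 33 [0.068 0.073 0.076 0.079 0.08  0.081 0.082 0.083 0.086]
0.45 24 [0.075 0.077 0.077 0.078 0.079 0.08  0.08  0.081]
0.46 38 [0.029 0.079 0.144 0.148 0.149 0.15  0.152 0.155]
0.47 30 [0.137 0.139 0.142 0.143 0.144 0.146 0.146 0.148]
0.48 12 [0.133 0.134 0.135 0.135 0.135 0.137 0.137 0.139 0.14  0.141 0.141 0.143]
0.5 5 [0.582 0.584 0.586 0.59  0.593]
0.51 19 [0.041 0.041 0.349 0.565 0.572 0.574 0.578 0.581 0.582 0.586]
0.52 34 [0.038 0.042 0.55  0.559 0.565 0.568 0.569 0.572 0.577]
0.53 42 [0.039 0.043 0.549 0.553 0.556 0.56  0.563]
0.54 63 [0.036 0.043 0.536 0.542 0.545 0.548 0.552]
0.55 120 [0.036 0.073 0.098 0.111 0.145 0.532 0.537 0.544]
0.56 115 [0.038 0.07  0.084 0.102 0.112 0.231 0.512 0.531]
0.57 119 [0.055 0.076 0.307 0.333 0.386 0.41  0.508]
0.58 138 [0.294 0.315 0.346 0.357 0.377 0.395 0.503 0.515]
0.59 95 [0.445 0.459 0.475 0.486 0.494 0.499 0.502 0.508]
0.6 41 [0.458 0.465 0.47  0.474 0.479 0.481 0.486 0.488 0.496]
0.62 3 [0.361 0.363 0.364]
```

View pics/k6.png

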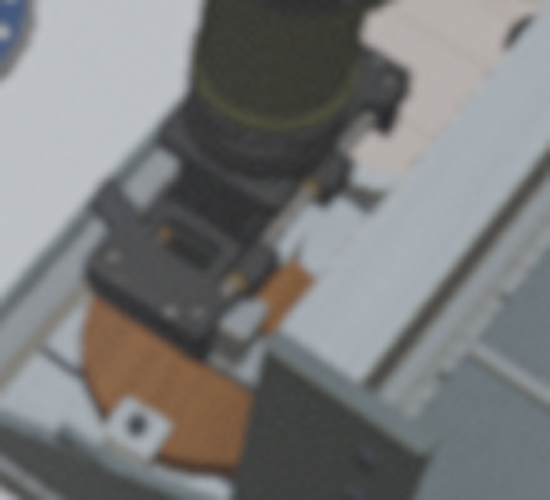

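The patch at x 0.46–0.49, z 0.135–0.15 sloping at 40° is the raised lever pad, exactly where it belongs for a gauge standing at z=0.057. The block top at 0.111 agrees. The knob was gripped about 12 mm above its centre: the hanging foot's top at 0.226 shows that, and so did the triangulated knob height of 0.124. So the tip is on the floor. I'll release and back up.

```bash
python3 -m handwheel '0 0 0 0 0 0 1; 0 0 0 0 0 0 1; 0 0 0 0 0 0 0.5; 0 0 0 0 0 0 0; 0 0 0 0 0 0 0; 0 0 0 0 0 0 0; 0 0 0 0 0 -0.03 0; 0 0 0 0 0 -0.07 0; 0 0 0 0.01 0 -0.12 0; 0 0 0 0.05 0 -0.15 0; 0 0 0 0.1 0 -0.15 1; 0 0 0 0.1 0 -0.15 1'
python3 - <<'E'
from h import *
o=ctrl.get_obs();print(np.round(o['tool_pos'],4),np.round(o['ft_force'],1),o['finger_gap'])
im,d,p=snap('scene'); W=cloud(d,p); np.savez('scene7.npz',im=im,d=d,W=W); W=W.reshape(-1,3)
for a in np.arange(.43,.63,.01):
    s=W[(W[:,0]>=a)&(W[:,0]<a+.01)&(abs(W[:,1]-.011)<.013)&(W[:,2]<.19)]
    if len(s): print(round(a,2),len(s),np.sort(s[:,2])[::max(1,len(s)//7)].round(3))
s=W[(W[:,2]>.12)&(W[:,2]<.16)&(W[:,0]>.45)&(W[:,0]<.5)&(abs(W[:,1])<.05)]; print('pad',s.mean(0),np.percentile(s,[3,97],axis=0))
s=W[(W[:,2]>.15)&(W[:,2]<.19)&(W[:,0]>.52)&(W[:,0]<.58)&(abs(W[:,1])<.05)]; print('knob',len(s),np.percentile(s,[3,50,97],axis=0))
cv2.imwrite('pics/k7.png',np.hstack([cv2.resize(im[160:270,280:400],None,fx=5,fy=5,interpolation=2)]))
E
```

```text
t: 23.78
tool_pos: [0.4436, 0.0116, 0.2986]
ee_rot: [0.001, -3.139, 0.009]
ft_force: [0.2, -0.2, -0.1]
finger_gap: 0.799
[0.4436 0.0116 0.2986] [ 0.2 -0.2 -0.1] 0.7985788577350975
0.43 5 [0.079 0.081 0.081 0.082 0.083]
0.44 34 [0.07  0.071 0.075 0.078 0.079 0.08  0.081 0.082 0.085]
0.45 27 [0.074 0.076 0.077 0.078 0.079 0.079 0.08  0.081 0.083]
0.46 57 [0.032 0.082 0.083 0.085 0.144 0.148 0.149 0.152]
0.47 72 [0.055 0.057 0.06  0.075 0.08  0.139 0.143 0.147]
0.48 41 [0.055 0.067 0.069 0.071 0.075 0.13  0.133 0.135 0.139]
0.49 45 [0.067 0.07  0.071 0.072 0.076 0.122 0.125 0.13 ]
0.5 41 [0.067 0.07  0.071 0.072 0.073 0.112 0.116 0.118 0.123]
0.51 37 [0.037 0.068 0.072 0.075 0.106 0.109 0.112 0.117]
0.52 46 [0.039 0.07  0.073 0.099 0.106 0.108 0.11  0.111]
0.53 45 [0.041 0.07  0.108 0.11  0.112 0.154 0.169 0.172]
0.54 73 [0.037 0.077 0.106 0.113 0.167 0.17  0.171 0.173]
0.55 100 [0.038 0.079 0.11  0.112 0.144 0.165 0.17  0.174]
0.56 77 [0.039 0.069 0.073 0.086 0.098 0.109 0.114]
0.57 11 [0.068 0.068 0.069 0.069 0.069 0.069 0.07  0.071 0.071 0.071 0.072]
pad [0.47701786 0.00581327 0.13882887] [[ 0.46033315 -0.00339416  0.12152247]
 [ 0.49860819  0.01568112  0.15050135]]
knob 113 [[ 0.53631114 -0.00339203  0.15057366]
 [ 0.54900161  0.00590479  0.16910729]
 [ 0.56036265  0.01976684  0.17366454]]
```

View pics/k7.png

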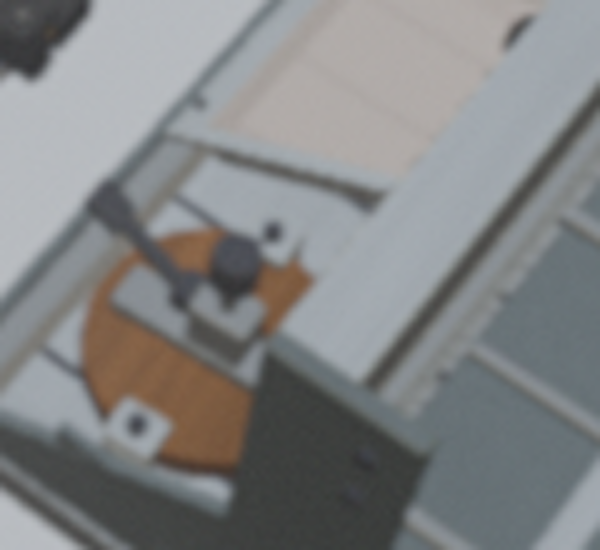

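The gauge stands flat across the pocket. Its knob is at (235,262) with the top at z=0.171, which is the floor plus 130 mm, and the raised lever's pad is at (110,205). Now I'll press the lever with the fingers shut.

```bash
python3 -m handwheel '0 0 0 -0.01 -0.003 0.03 1; 0 0 0 -0.018 -0.006 0.07 1; 0 0 0 -0.018 -0.006 0.1 1; 0 0 0 -0.018 -0.006 0.125 1; 0 0 0 -0.018 -0.006 0.135 1; 0 0 0 -0.018 -0.006 0.135 1'
python3 -m handwheel '0 0 0 0 0 0.006 1; 0 0 0 0 0 0.012 1; 0 0 0 0 0 0.018 1; 0 0 0 0 0 0.024 1; 0 0 0 0 0 0.03 1; 0 0 0 0 0 0.036 1; 0 0 0 0 0 0.042 1; 0 0 0 0 0 0.048 1; 0 0 0 0 0 0.052 1; 0 0 0 0 0 0.052 1'
```

```text
t: 24.58
tool_pos: [0.4651, 0.0056, 0.1635]
ee_rot: [-0.001, -3.141, 0.006]
ft_force: [0.1, 0.3, 0.2]
finger_gap: 0.067
t: 25.82
tool_pos: [0.4653, 0.0055, 0.1112]
ee_rot: [-0.0, -3.142, 0.005]
ft_force: [-0.4, -0.1, -0.3]
finger_gap: 0.005
```

```bash
python3 -m handwheel '0 0 0 0 0 0.003 1; 0 0 0 0 0 0.005 1; 0 0 0 0 0 0.005 1'
python3 - <<'E'
from h import *
im,d,p=snap('scene'); W=cloud(d,p).reshape(-1,3)
o=ctrl.get_obs();print(np.round(o['tool_pos'],4),np.round(o['ft_force'],1))
for a in np.arange(.43,.57,.01):
    s=W[(W[:,0]>=a)&(W[:,0]<a+.01)&(abs(W[:,1]-.006)<.016)&(W[:,2]<.19)]
    if len(s): print(round(a,2),len(s),np.sort(s[:,2])[::max(1,len(s)//7)].round(3))
E
```

```text
t: 26.2
tool_pos: [0.4653, 0.0055, 0.1063]
ee_rot: [0.0, 3.141, -0.006]
ft_force: [-1.5, 0.1, 2.4]
finger_gap: 0.005
[0.4653 0.0055 0.1063] [-2.2 -0.6  3.7]
0.44 2 [0.074 0.102]
0.45 1 [0.109]
0.46 31 [0.033 0.035 0.077 0.079 0.081 0.082 0.083 0.086]
0.47 67 [0.051 0.056 0.057 0.059 0.071 0.078 0.105 0.124]
0.48 55 [0.054 0.063 0.069 0.071 0.102 0.105 0.181 0.188]
0.49 70 [0.056 0.067 0.071 0.072 0.102 0.108 0.184]
0.5 51 [0.054 0.062 0.069 0.07  0.073 0.075 0.103 0.106]
0.51 57 [0.041 0.054 0.065 0.068 0.071 0.102 0.104 0.11 ]
0.52 64 [0.038 0.04  0.068 0.072 0.096 0.107 0.109 0.113]
0.53 80 [0.038 0.042 0.065 0.087 0.107 0.111 0.156 0.17 ]
0.54 109 [0.038 0.045 0.084 0.109 0.123 0.167 0.17  0.174]
0.55 130 [0.034 0.067 0.093 0.111 0.114 0.158 0.169 0.173]
0.56 85 [0.038 0.067 0.071 0.082 0.096 0.108 0.112 0.168]
```

```bash
python3 -m handwheel '0 0 0 0 0 0.001 1; 0 0 0 0 0 0.002 1; 0 0 0 0 0 0.0025 1; 0 0 0 0 0 0.0025 1'
python3 - <<'E'
from h import *
o=ctrl.get_obs();print(np.round(o['tool_pos'],4),np.round(o['ft_force'],1))
E
```

```text
t: 26.75
tool_pos: [0.4652, 0.0055, 0.1053]
ee_rot: [-0.0, 3.14, -0.007]
ft_force: [-4.3, -0.1, 22.8]
finger_gap: 0.011
[0.4652 0.0055 0.1053] [-4.3 -0.1 22.8]
```

```bash
python3 -m handwheel '0 0 0 0 0 -0.005 1; 0 0 0 0 0 -0.03 1; 0 0 0 0 0 -0.07 1; 0 0 0 0.02 0 -0.11 1; 0 0 0 0.06 0 -0.15 1; 0 0 0 0.1 -0.04 -0.17 1; 0 0 0 0.1 -0.08 -0.17 1;  0 0 0 0.1 -0.12 -0.17 1; 0 0 0 0.1 -0.12 -0.17 1'
python3 - <<'E'
from h import *
o=ctrl.get_obs();print(np.round(o['tool_pos'],4),np.round(o['ft_force'],1))
im,d,p=snap('scene'); W=cloud(d,p).reshape(-1,3)
for a in np.arange(.43,.62,.01):
    s=W[(W[:,0]>=a)&(W[:,0]<a+.01)&(abs(W[:,1]-.006)<.016)&(W[:,2]<.19)]
    if len(s): print(round(a,2),len(s),np.sort(s[:,2])[::max(1,len(s)//7)].round(3))
b,_,_=snap('top')
cv2.imwrite('pics/k8.png',np.hstack([cv2.resize(im[170:260,280:380],(400,360),interpolation=2),cv2.resize(b[130:220,160:260],(400,360),interpolation=2)]))
E
```

```text
t: 27.88
tool_pos: [0.3647, -0.1166, 0.2755]
ee_rot: [0.01, 3.14, -0.008]
ft_force: [0.5, 0.7, -0.5]
finger_gap: 0.006
[ 0.3647 -0.1166  0.2755] [ 0.5  0.7 -0.5]
0.43 3 [0.079 0.081 0.083]
0.44 37 [0.072 0.074 0.081 0.083 0.087 0.103 0.105 0.107]
0.45 40 [0.073 0.077 0.081 0.1   0.102 0.104 0.105 0.106]
0.46 58 [0.032 0.072 0.081 0.085 0.102 0.105 0.106 0.11 ]
0.47 62 [0.053 0.055 0.057 0.058 0.07  0.076 0.101 0.104]
0.48 42 [0.052 0.061 0.067 0.069 0.071 0.101 0.104]
0.49 51 [0.051 0.063 0.069 0.072 0.073 0.075 0.104 0.106]
0.5 52 [0.051 0.061 0.069 0.071 0.072 0.074 0.103 0.106]
0.51 52 [0.039 0.058 0.067 0.071 0.074 0.099 0.104 0.107]
0.52 68 [0.038 0.042 0.064 0.071 0.096 0.107 0.108 0.11 ]
0.53 80 [0.036 0.041 0.064 0.083 0.106 0.111 0.151 0.171]
0.54 113 [0.038 0.059 0.084 0.108 0.126 0.168 0.171 0.175]
0.55 124 [0.038 0.065 0.099 0.11  0.115 0.158 0.169 0.171]
0.56 83 [0.041 0.066 0.072 0.082 0.094 0.105 0.11  0.149]
0.57 23 [0.054 0.057 0.058 0.063 0.065 0.07  0.072 0.074]
```

View pics/k8.png

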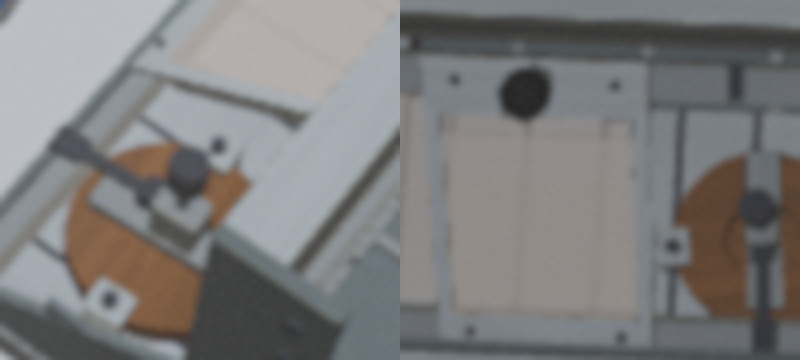

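Both views show the lever lying level (pad top at z≈0.105), the foot flat (top at 0.071) and the cover open. Last check is whether the pin is home.

```bash
python3 - <<'E'
from h import *
A=np.load('top0.npz'); im,d,p=snap('top'); W=cloud(d,p)
yaw=0.; n=np.array([-.5,0,.866])
def k(im,W,x0,x1):
    m=np.zeros(im.shape[:2],np.uint8); m[144:168,x0:x1]=(im[144:168,x0:x1].max(-1)<75); m=cv2.morphologyEx(m,2,np.ones((5,5),np.uint8))
    q=W[cv2.erode(m,np.ones((3,3)))>0]; s=W[150:158,x1+2:x1+18].reshape(-1,3); return np.median(q,0),np.median(q@n)-np.median(s@n),(m>0).sum()
print(k(A['im'],A['W'],230,258)); print(k(im,W,180,204))
ctrl.sign_off()
E
```

```text
(array([0.61245293, 0.02815901, 0.23578038]), np.float64(0.05056529657609331), np.int64(111))
(array([0.61466397, 0.17551892, 0.23519141]), np.float64(0.049310537057033296), np.int64(107))
the job is handed in; nothing more can be done
```

The cover is open with its pin home, and the gauge is standing across the pocket with its rod on the floor and clamped. I handed the job in at about 28 s of the 69 s allowed; it reports no verdict.

- **Cover:** I pulled the plunger 12 mm against about 14 N, slid the cover to its stop (the arm moved 150 mm) and let the pin drop. The last view puts the knob 147 mm along at 49 mm out from the cover, against 51 mm when shut, so the pin reads as home.
- **Gauge:** I lowered the rod until it met the floor. The disc top reads z≈0.057, the foot's top 0.071 and the rod knob's top 0.171, which is the pocket floor (about 0.041) plus 130 mm.
- **Lever:** It lies level, with the pad top at 0.105, and the robot is clear of everything.

Some things did not go to plan:
- **First grasp:** My first approach to the plunger knob ran into wrist joint limits. I backed off and made it again with a half turn of the tool.
- **Rod grip:** I held the rod knob about 12 mm above its centre. Contact therefore came earlier than expected, and I pressed the tip on the floor with 25 N.
- **Lever press:** The press peaked at about 23 N at its stop, and the gauge still read flat afterwards.
- **Bystanders:** I did not measure them again at the end. I saw no contact with any of them.

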